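# Turn the cart wheel until its valve is at the top

## Task

Turn the cart wheel on the bench stand by pushing its white spokes with the fingertips, one spoke after another, until the red-capped valve stands at the very top of the wheel, straight above the hub, and leave the wheel at rest there. Push on the spokes only: do not push on the tyre or the valve. Leave the jar, bottle, spanner and screwdriver where they are.

Things in the scene. Friction and masses are not known exactly. Their poses are not given: they have to be found in the camera images.
- axle_bar: Fixed axle carrier. Origin on the axle at the hub centre, 170 mm above the bench, in the wheel's mid-plane. The wheel leans back 50 degrees from vertical. x: in the wheel's plane, to its top (up, leaning away from the robot). y: level, to the left as seen from the robot. z: along the axle, out of the wheel's face, towards the robot and 50 degrees above level.
- bar_mid (a point): Middle of the fixed blue flat crossbar in front of the hub. It runs along axle_bar y: 400 mm long, 18 mm wide along x, between z = 36 and 44 mm; axle nut of 11 mm radius up to z = 51 mm. It divides the wheel's openings into an upper and a lower half: a finger pushing a spoke cannot pass it. Posts 30 mm wide hold its ends at y = +-185 mm.
- stand: Fixed wooden stand. Origin on the bench right below the hub centre; x level, away from the robot; z up. Its green board foot is 18 mm thick and 420 mm wide and spans x = -180 to +80 mm. It does not move.
- wheel (a joint): Wheel angle about the axle, rad: 0 (or a whole turn) = valve straight up; grows as the valve goes from the top to the left seen from the robot (counter-clockwise). No stops; stiff: needs about 6 N at 58 mm from the axle, stays where left. Outer diameter 300 mm, hub radius 24 mm; openings between the spokes go right through, from the hub to 106 mm radius.
- spoke (a point): Point on the middle of one of the five straight white spokes, 65 mm from the axle: the spoke 36 degrees counter-clockwise of the valve. The others are at 108, 180, 252 and 324 degrees counter-clockwise from the valve. Spokes are 12 mm wide, reach from hub to rim and lie between z = 2 and 16 mm of the axle_bar frame.
- valve (a point): Free end of the valve: the red cap (14 mm across, 15 mm long) of a short brass stem that stands inwards from the rim towards the hub, midway between two spokes. This point is 82 mm from the axle, at z = 6 mm of the axle_bar frame.
- tyre: Black rubber tyre, section 38 mm across, with white rim and the valve; turns with the wheel. Origin at the hub centre; its x axis points from the hub to the valve, z out along the axle. It spans 112 to 150 mm radius and z = -19 to +19 mm.
- grease_jar_mid (a point): Centre (25 mm up) of a small white jar with black lid and green band, 48 mm across and 50 mm tall, standing on the foot of the stand in front of the wheel. To be left alone.
- oil_bottle_mid (a point): Centre (65 mm up) of a yellow bottle with red cap, 54 mm across and 130 mm tall, on the bench to the left. To be left alone.
- spanner: Steel spanner, 160 mm long, lying flat on the bench to the right. To be left alone.
- screwdriver: Screwdriver with red handle, 190 mm long, lying on the bench to the right. To be left alone.

How it is judged:
At the end, for the whole second after the job is handed in: The valve is at the top of the wheel within 8 degrees either way (its end within 11.5 mm of the middle line), the wheel is at rest (x of valve in the frame of axle_bar above 0.05 m and y of valve in the frame of axle_bar between -0.0115 and 0.0115 m and velocity of joint wheel between -0.05 and 0.05 rad/s); the robot touches nothing.
It fails at once if the tyre or valve is pushed (more than 2.5 N) (contact force between any of the fingers, the arm and tyre above 2.5 N).
It fails at once if a bystander is moved by more than 20 mm (distance of any of grease_jar_mid, oil_bottle_mid, spanner, screwdriver from where it was at the start of the episode above 0.02 m).
It also fails if it takes over 61 s, if anything falls off the work surface, if the arm or the gripper's body presses on something with over 40 N, if the wrist force passes 120 N, or if a joint passes its speed limit or range.

## Robot

A 6-joint arm with a two-finger parallel gripper is mounted at the origin on the work surface. World frame = base frame: x ahead of the robot, y to its left, z up, the work surface at z = 0. Lengths are in m, angles in rad, forces in N, time in s.
With the tool pointing down it reaches from about 0.425 to 0.95 m from the base axis. Payload 3.5 kg.
Tool frame: the origin (TCP) lies between the finger pads; the fingertips stand 11 mm ahead of it and the grasp point (between the pads) lies 8 mm behind it; z points along the fingers, y is the line along which they close (so a half turn about z gives the same grasp; the last joint's range is limited). The gripper opens to 85 mm and grips with 20 to 120 N. Pads are 22 mm wide; open, the fingers measure 114 mm over their backs; the gripper's body (76 mm by 85 mm) begins 54 mm behind the grasp point. The pads swing forward as they close: fully open they stand 13 mm farther back than shut.
Start: joints at [1.141, 0.286, 1.577, -0, 1.279, -0.15], TCP at [0.186, 0.649, 0.242] pointing down, gripper open.
Joint ranges: [-2.77, 2.77], [-0.9, 2.22], [0.21, 2.48], [-1.53, 4.67], [0.24, 2.81], [-2.84, 2.84]. Speed limits (rad/s): [2.79, 2.79, 3.14, 3.14, 3.14, 3.14].

## Interface

Orientations are given as a unit quaternion [x, y, z, w].
In Python, from plant import robot gives the robot as it stands.
- The arm moves only by the tool move_arm, never from a script. Its argument "increments" is a list of rows, each a list of 7 numbers: the shift along the tool's x, y, z in cm, then the turn, a rotation vector about the tool's x, y, z in degrees, then the closure, from -1 (fully open) to 1 (shut), so that 0 is half open. A call has 1 to 5 rows; each row is the pose to reach, as a shift and turn from the pose commanded when the call began, along the tool's axes at that moment; what a row does not reach only later rows make up. A row lasts 1/8 s, in which the tool goes at most 62.5 mm and 10.7 degrees, less where a joint would pass 70% of its speed; a pose out of reach is approached as far as the arm can. A call with a gripper value outside its range is refused whole. The fingers move at their own pace and stop on an object; the grip force is fixed at half the most. Time passes only in rows, so rows that repeat a pose let the fingers close. It gives the time, the measured TCP pose, the force, the opening and the grip force at its end, in the units of the state.
- robot.observe(): the state, without advancing time (a new reading comes with each control period).
- robot.camera(name): name is "scene" or "side" or "wrist"; returns the picture (384x512x3 uint8, red, green, blue); there is no depth.
- robot.camera_info(name): a dict with "K" (3x3 intrinsics, pixels), "D" ([k1, k2, p1, p2, k3] as OpenCV has them; the pictures are not rectified), "camera_from_world" (4x4, takes a point from world to camera coordinates); the wrist camera has in their place "T_tool_cam" (4x4, takes a point from camera to tool coordinates, whose origin is the TCP and whose axes are the flange's). Camera axes: x right, y up, looking along -z (the intrinsics and any distortion apply to the point x, -y, -z); pixel columns grow to the right and rows downward; lengths in m; the calibration is good to about 2 mm. A picture is of the moment at which its call begins: read the wrist's pose just before it. camera_info takes no time and is no camera call.
- robot.hand_in(): hands the job in; it is judged then, once.
The state is a dict: "t": time; "qpos": joint angles; "joint_vel": joint speeds; "joint_torque": joint torques, N m; "eef_pos": TCP position; "ee_rot": TCP orientation; "contact_force": force on the tool from outside, world axes, zero at the start; "ft_torque": the same for the moment, N m; "finger_gap": finger opening in m; "grasp_force": force on a finger pad.
Only numpy, scipy, OpenCV 4.12 (cv2) and the standard library are available. Lean on these libraries where they do the work, as an engineer would, in place of code of your own. Each camera call takes 0.05 s, during which the arm holds its last target. There are 200 camera calls.

## Working session

There is one attempt and no reset: what is moved stays moved. The work goes in short steps, Python scripts to look and compute and a tool call to move; the robot and the scene stay as the last step left them, time stands still between calls to the robot, and variables do not carry over. Pictures are saved under pics/ and viewed, at most 10 in all, crops included, and the job is handed in when it is done.

Besides the shell and the picture viewer there is one more tool, called after "Call:" as a command line: name --pt "numbers of a row" for each row, then --argument value for the rest. move_arm: Moves the arm, as the interface text tells. Its arguments: {"type":"object","properties":{"increments":{"type":"array","items":{"type":"array","items":{"type":"number"}}}},"required":["increments"]}

```bash
mkdir -p pics; ls
python3 - <<'E'
from plant import robot
import cv2,numpy as np
s=robot.observe();print({k:np.round(v,3).tolist() for k,v in s.items()})
ims=[]
for n in("scene","side"):
    im=robot.camera(n);cv2.imwrite(f"pics/{n}0.png",im[...,::-1]);
    ci=robot.camera_info(n);print(n,{k:np.round(v,4).tolist() for k,v in ci.items()})
E
```

```text
pics
{'t': 0.0, 'qpos': [1.141, 0.287, 1.578, 0.0, 1.279, -0.15], 'joint_vel': [0.002, -0.0, 0.001, -0.002, 0.001, -0.001], 'joint_torque': [-0.001, -40.597, -29.263, -0.0, 0.006, 0.0], 'eef_pos': [0.186, 0.648, 0.241], 'ee_rot': [0.139, 0.99, -0.001, -0.0], 'contact_force': [0.159, -0.523, 0.623], 'ft_torque': [0.023, 0.053, -0.036], 'grasp_force': 0.0, 'finger_gap': 0.085}
scene {'K': [[472.6707, 0.0, 255.8474], [0.0, 472.6707, 191.1341], [0.0, 0.0, 1.0]], 'D': [-0.176, 0.0, 0.0, 0.0, 0.0], 'camera_from_world': [[-0.0945, 0.9952, 0.026, 0.0416], [-0.5376, -0.073, 0.84, 0.1664], [0.8379, 0.0654, 0.5419, -2.1552], [0.0, 0.0, 0.0, 1.0]]}
side {'K': [[440.0679, 0.0, 254.6332], [0.0, 440.0679, 188.1213], [0.0, 0.0, 1.0]], 'D': [-0.116, 0.0, 0.0, 0.0, 0.0], 'camera_from_world': [[0.7191, -0.6947, 0.0168, -0.3675], [0.4881, 0.5221, 0.6994, -0.3704], [-0.4947, -0.4947, 0.7146, -1.1132], [0.0, 0.0, 0.0, 1.0]]}
```

View pics/scene0.png

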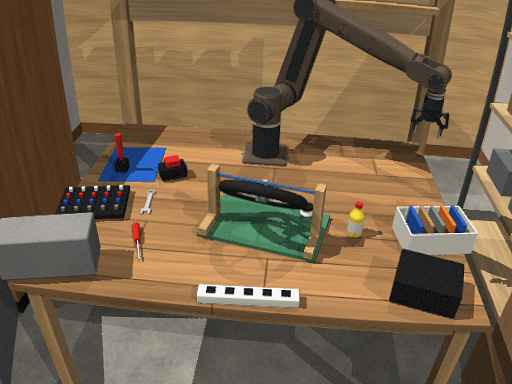

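View pics/side0.png

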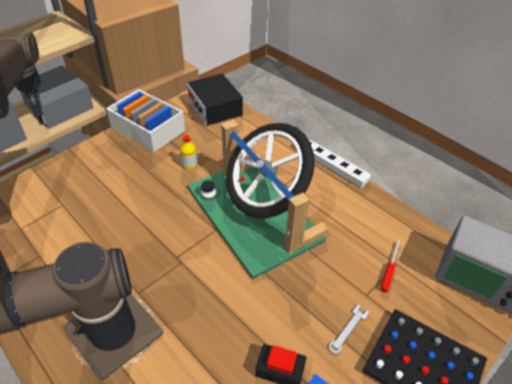

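The scene view shows the wheel from behind, with the blue bar from about (215,175) to (322,190). The side view shows the wheel's face with its hub near (263,168), the jar near (208,188), and a red valve near (241,180). I'll take a close look and triangulate the bar.

Run:
```python
import cv2,numpy as np
a=cv2.imread("pics/side0.png")[110:230,180:340]; b=cv2.imread("pics/scene0.png")[155:260,190:380]
a=cv2.resize(a,None,fx=3.5,fy=3.5,interpolation=2)[:, :]; cv2.imwrite("pics/sidec.png",a)
for n in("side","scene"):
    im=cv2.imread(f"pics/{n}0.png");h=cv2.cvtColor(im,cv2.COLOR_BGR2HSV)
    m=cv2.inRange(h,(100,110,60),(125,255,255))
    k,l,st,c=cv2.connectedComponentsWithStats(m)
    for i in range(1,k):
        if st[i,4]>15:
            r=cv2.minAreaRect(np.argwhere(l==i)[:,::-1].astype(np.float32));print(n,st[i],c[i].round(1),cv2.boxPoints(r).round(1).tolist())
    m=cv2.inRange(h,(0,150,90),(6,255,255))|cv2.inRange(h,(174,150,90),(180,255,255))
    k,l,st,c=cv2.connectedComponentsWithStats(m)
    for i in range(1,k):
        if st[i,4]>2:print(n,'red',st[i],c[i].round(1))
```

```text
side [117  92  25  23 163] [127.8 101.7] [[114.4000015258789, 107.69999694824219], [134.39999389648438, 86.69999694824219], [142.0, 93.9000015258789], [122.0999984741211, 115.0]]
side [146 106  26  24 313] [158.3 117.7] [[142.6999969482422, 121.19999694824219], [168.10000610351562, 105.0], [174.10000610351562, 114.4000015258789], [148.60000610351562, 130.60000610351562]]
side [231 132  28  30 177] [243.7 146. ] [[229.0, 136.0], [234.0, 131.0], [260.0, 157.0], [255.0, 162.0]]
side [261 165  33  35 242] [276.1 181.1] [[259.1000061035156, 169.6999969482422], [264.79998779296875, 164.3000030517578], [293.5, 194.5], [287.79998779296875, 199.89999389648438]]
side [391 331   8   9  61] [394.4 334.6] [[391.0, 331.0], [398.0, 331.0], [398.0, 339.0], [391.0, 339.0]]
side [409 340   9  10  66] [412.6 344.7] [[409.0, 349.0], [409.0, 340.0], [417.0, 340.0], [417.0, 349.0]]
side [428 351   8  10  63] [431.3 355.1] [[428.0, 351.0], [435.0, 351.0], [435.0, 360.0], [428.0, 360.0]]
side [446 361   9  10  67] [450.3 365.4] [[444.0, 366.0], [450.5, 359.5], [456.0, 365.0], [449.5, 371.5]]
side [465 371  
[... 1657 characters left out ...]
68.70001220703125, 228.60000610351562], [460.1000061035156, 233.8000030517578]]
scene [406 206  18  28 297] [414.  221.3] [[400.79998779296875, 210.60000610351562], [412.79998779296875, 204.60000610351562], [425.3999938964844, 229.8000030517578], [413.3999938964844, 235.8000030517578]]
scene red [115 133   8  27 147] [118.8 144.6]
scene red [164 155  17  13 164] [171.6 161. ]
scene red [ 92 191   4   6  20] [ 93.4 194. ]
scene red [104 191   4   6  18] [105.9 193.6]
scene red [117 191   5   5  18] [119.1 192.8]
scene red [ 66 192   4   6  19] [ 67.7 194.7]
scene red [ 79 192   4   6  20] [ 80.5 194.5]
scene red [356 201   7   7  39] [358.7 204.2]
scene red [132 222   9  21 132] [136.1 231.8]
```

View pics/sidec.png

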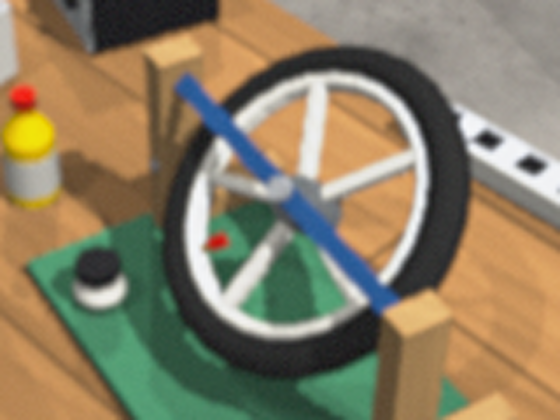

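The crop shows the axle nut at about full-image pixel (260,164), the red cap at (242,179), lower left of the hub, and the board's front corners at about (188,187) and (255,275). Next I'll work out the stand's pose from the board corners and check it against the nut.

```bash
cat > h.py <<'E'
from plant import robot
import cv2,numpy as np
from scipy.spatial.transform import Rotation as R
def ray(n,uv):
    ci=robot.camera_info(n);K,D=np.array(ci["K"]),np.array(ci["D"])
    if n=="wrist":
        s=robot.observe();T=np.eye(4);T[:3,:3]=R.from_quat(s["ee_rot"]).as_matrix();T[:3,3]=s["eef_pos"]
        W=T@np.array(ci["T_tool_cam"])
    else: W=np.linalg.inv(np.array(ci["camera_from_world"]))
    p=cv2.undistortPoints(np.array([[uv]],float),K,D)[0,0]
    d=W[:3,:3]@[p[0],-p[1],-1];return W[:3,3],d
def proj(n,P):
    ci=robot.camera_info(n);C=np.array(ci["camera_from_world"])
    p=(C[:3,:3]@np.atleast_2d(P).T).T+C[:3,3];p=p*[1,-1,-1]
    return cv2.projectPoints(p,np.zeros(3),np.zeros(3),np.array(ci["K"]),np.array(ci["D"]))[0][:,0]
def onplane(n,uv,o,nrm):
    c,d=ray(n,uv);return c+d*np.dot(o-c,nrm)/np.dot(d,nrm)
def axle(x,y,yaw):
    "world_from_axle 4x4; yaw = heading of stand x"
    s,c=np.sin(np.radians(50)),np.cos(np.radians(50))
    A=np.array([[s,0,-c],[0,1,0],[c,0,s]])
    T=np.eye(4);T[:3,:3]=R.from_euler('z',yaw).as_matrix()@A;T[:3,3]=[x,y,.17];return T
E
python3 - <<'E'
from h import *
from scipy.optimize import least_squares
im=cv2.imread("pics/side0.png");h=cv2.cvtColor(im,cv2.COLOR_BGR2HSV)
m=cv2.inRange(h,(60,80,40),(90,255,200));m[:160]=0;m[:,:180]=0;m[:,340:]=0
pts=cv2.findNonZero(cv2.morphologyEx(m,2,np.ones((3,3))));hull=cv2.convexHull(pts)
print(cv2.approxPolyDP(hull,4,True)[:,0].tolist())
sc=cv2.cvtColor(cv2.imread("pics/scene0.png"),cv2.COLOR_BGR2HSV)
m2=cv2.inRange(sc,(60,80,40),(90,255,200));m2[:170]=0;m2[270:]=0;m2[:,:180]=0;m2[:,340:]=0
hull2=cv2.convexHull(cv2.findNonZero(cv2.morphologyEx(m2,2,np.ones((3,3)))))
print(cv2.approxPolyDP(hull2,4,True)[:,0].tolist())
# bar ends: scene ends + side line
Pz=.18
def model(p):
    T=axle(*p);f=lambda q:(T[:3,:3]@np.array(q).T).T+T[:3,3]
    bar=f([[0,.2,.04],[0,0,.051],[0,-.17,.04]])
    return T,bar
def res(p):
    T,b=model(p);c=R.from_euler('z',p[2]).as_matrix()
    F=np.array([p[0],p[1],0])+(c@np.array([[-.18,.21,.018],[-.18,-.21,.018]]).T).T
    s=proj("side",np.vstack([b[1],F]));q=proj("scene",b[1])
    return (s-[[260,164],[188,187],[255,274.5]]).ravel()
r=least_squares(res,[.75,0,0]);print(r.x,res(r.x).round(1))
T,b=model(r.x);print(proj("side",b),proj("scene",b))
v=np.linalg.inv(T)@np.r_[onplane("side",(241.9,178.7),T[:3,3]+T[:3,2]*.006,T[:3,2]),1]
print(v,np.degrees(np.arctan2(v[1],v[0])),np.hypot(*v[:2]))
np.save("T.npy",T)
E
```

```text
[[323, 240], [252, 276], [189, 185], [220, 172], [256, 169]]
[[328, 215], [314, 261], [207, 237], [223, 195]]
[ 0.59701586  0.03165957 -0.19558092] [ 0.1 -0.8 -0.8 -1.8  0.6  1.7]
[[227.17074532 128.14031597]
 [260.12798431 163.24224354]
 [297.26266719 201.26379037]] [[324.27773245 194.3446005 ]
 [265.34962937 180.4014103 ]
 [216.5269126  175.00495785]]
[-0.07960286  0.04823609  0.006       1.        ] 148.78584379453747 0.09307704520217526
```

```bash
cat >> h.py <<'E'
def target(phi,z,r=.058,turn=None):
    "pose: fingertip-group centre at angle phi (deg), TCP at height z in axle frame; tool x clockwise-tangential at angle turn"
    T=np.load("T.npy");f=np.radians(phi);t=np.radians(phi if turn is None else turn)
    x=[np.sin(t),-np.cos(t),0];zt=[0,0,-1.];y=np.cross(zt,x)
    return T[:3,:3]@[r*np.cos(f),r*np.sin(f),z]+T[:3,3],T[:3,:3]@np.c_[x,y,zt]
def inc(p,Rm):
    s=robot.observe();Q=R.from_quat(s["ee_rot"]).as_matrix()
    return np.r_[Q.T@(p-s["eef_pos"])*100,R.from_matrix(Q.T@Rm).as_rotvec(degrees=True)]
def tip():
    T=np.load("T.npy");s=robot.observe();Q=R.from_quat(s["ee_rot"]).as_matrix()
    p=T[:3,:3].T@(s["eef_pos"]-T[:3,3]);x=T[:3,:3].T@Q
    print("t",s["t"].__round__(2),"axle xyz mm",(p*1e3).round(1),"phi",np.degrees(np.arctan2(p[1],p[0])).round(1)%360,"r",(np.hypot(*p[:2])*1e3).round(1),"x-turn",np.degrees(np.arctan2(x[0,0],-x[1,0])).round(1)%360,"toolz",x[:,2].round(3),"q",np.round(s["qpos"],2),"F",np.round(T[:3,:3].T@s["contact_force"],1))
E
python3 - <<'E'
from h import *
print(np.round(robot.camera_info("wrist")["T_tool_cam"],3))
T=np.load("T.npy");print(T.round(3))
p,Q=target(180,.2,turn=180);print(p,inc(p,Q).round(1))
print("via",inc(np.array([.4,.35,.42]),Q).round(1))
E
```

```text
[[-0.     0.961  0.278  0.072]
 [ 1.     0.     0.001  0.   ]
 [ 0.001  0.278 -0.961 -0.132]
 [ 0.     0.     0.     1.   ]]
[[ 0.751  0.194 -0.631  0.597]
 [-0.149  0.981  0.125  0.032]
 [ 0.643  0.     0.766  0.17 ]
 [ 0.     0.     0.     1.   ]]
[0.42732579 0.06527745 0.28592721] [-39.3 -49.4  -4.4 -32.4 -29.6  81.5]
via [-28.8 -22.8 -17.9 -32.4 -29.6  81.5]
```

Call:
move_arm --pt "-5 -4 -8 -6 -6 10 1" --pt "-11 -9 -16 -10 -9 20 1" --pt "-17 -14 -18 -13 -12 30 1" --pt "-23 -19 -18 -17 -15 40 1" --pt "-29 -23 -18 -20 -18 50 1"

```text
t: 0.72
eef_pos: [0.3337, 0.4379, 0.4019]
ee_rot: [0.517, 0.828, 0.14, 0.166]
contact_force: [1.3, 0.3, 1.1]
finger_gap: -0.0
grasp_force: 0.0
```

Run:
```python
from h import *
tip();print(robot.observe()["eef_pos"])
p,Q=target(180,.25,turn=180);print(p,inc(p,Q).round(1))
```

```text
t 0.72 axle xyz mm [-109.3  347.3  394.5] phi 107.5 r 364.1 x-turn 213.1 toolz [-0.277  0.141 -0.951] q [ 0.86 -0.22  1.85 -0.3   1.19  0.47] F [1.7 0.6 0. ]
[0.33367112 0.43787787 0.40194031]
[0.39579915 0.07152331 0.32422943] [-34.6 -13.7   7.4 -13.2 -12.8  34.1]
```

Call:
move_arm --pt "-7 -3 0 -4 -3 8 1" --pt "-14 -6 1 -7 -6 16 1" --pt "-21 -9 3 -9 -8 24 1" --pt "-28 -11 5 -11 -11 30 1" --pt "-34.6 -13.7 7.4 -13.2 -12.8 34.1 1"

```text
t: 1.35
eef_pos: [0.3812, 0.1368, 0.3427]
ee_rot: [0.725, 0.598, 0.217, 0.265]
contact_force: [0.9, -0.3, 0.1]
finger_gap: 0.0003
grasp_force: 0.0
```

Call:
move_arm --pt "0 0 0 0 0 0 1" --pt "0 0 0 0 0 0 1"

```text
t: 1.6
eef_pos: [0.3815, 0.1381, 0.3436]
ee_rot: [0.725, 0.598, 0.216, 0.264]
contact_force: [-0.4, -0.3, -0.2]
finger_gap: 0.0003
grasp_force: 0.0
```

Run:
```python
from h import *
tip()
p,Q=target(180,.25,turn=180);print(p,inc(p,Q).round(1))
im=robot.camera("wrist");cv2.imwrite("pics/w1.png",im[...,::-1])
```

```text
t 1.6 axle xyz mm [-66.2  62.5 282.1] phi 136.7 r 91.1 x-turn 180.3 toolz [-0.002  0.    -1.   ] q [ 0.27 -0.76  2.35 -0.36  0.93  0.58] F [-0.3 -0.4  0.1]
[0.39579915 0.07152331 0.32422943] [-6.3  0.8  3.2 -0.1 -0.   0.3]
```

View pics/w1.png

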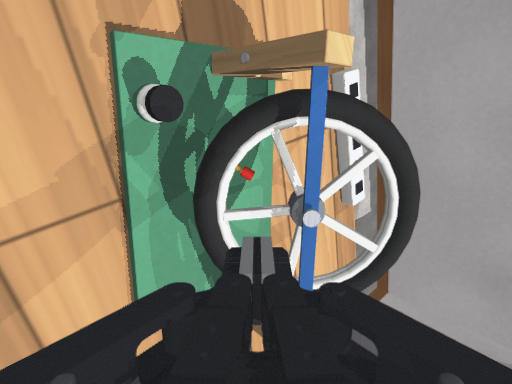

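The wrist view shows the wheel face-on: nut at about (312,217), blue bar from (319,67) down, cap at (248,173), jar at (158,102), and no spoke hidden except the one at the gripper. I'll refine the hub, the heading and the wheel angle from this.

Run:
```python
from h import *
T=np.load("T.npy");im=cv2.imread("pics/w1.png");h=cv2.cvtColor(im,cv2.COLOR_BGR2HSV)
def ax(uv,z): return ((np.linalg.inv(T)@np.r_[onplane("wrist",uv,T[:3,3]+T[:3,2]*z,T[:3,2]),1])[:3]*1e3)
print("nut",ax((312,217.5),.051).round(1))
m=cv2.inRange(h,(100,110,60),(125,255,255));m[:60]=0;m[:,:280]=0;m[:,345:]=0;m[300:]=0
for a,b in((75,95),(110,130),(150,170),(240,260),(270,285)):
    ys,xs=np.nonzero(m[a:b]);print("bar",ax((xs.mean(),ys.mean()+a),.044).round(1))
r=cv2.inRange(h,(0,150,90),(6,255,255))|cv2.inRange(h,(174,150,90),(180,255,255));r[:120]=0;r[230:]=0
ys,xs=np.nonzero(r);v=ax((xs.mean(),ys.mean()),.006);print("cap",xs.mean(),ys.mean(),v.round(1),np.hypot(*v[:2]))
# tyre outer: dark pixels, right half boundary, silhouette near z~0
d=cv2.inRange(h,(0,0,0),(180,120,60));d[:85]=0;d[300:]=0;d[:,:185]=0
c,_=cv2.findContours(cv2.morphologyEx(d,2,np.ones((3,3))),0,1);c=max(c,key=len)[:,0]
c=c[(c[:,1]<240)&~((c[:,0]>285)&(c[:,0]<345)&(c[:,1]<110))]
h2=cv2.convexHull(c)[:,0];h2=h2[h2[:,1]<235]
P=np.array([ax(q,.0) for q in h2])[:,:2]
A=np.c_[2*P,np.ones(len(P))];s=np.linalg.lstsq(A,(P**2).sum(1),rcond=None)[0];print("tyre circle",s[:2],np.sqrt(s[2]+s[:2]@s[:2]),len(P))
for q in((232,214.5),(350,177),(355,232),(286,150)): v=ax(q,.016);print("spoke",q,v.round(0))
j=onplane("wrist",(165,103),np.array([0,0,.068]),np.array([0,0,1.]));print("jar",j)
```

```text
nut [-0.7  2.3 51. ]
bar [-1.000e-01  1.525e+02  4.400e+01]
bar [ -0.6 116.1  44. ]
bar [-1.2 70.9 44. ]
bar [ -2.4 -42.8  44. ]
bar [ -2.9 -81.4  44. ]
cap 247.14912280701753 173.24561403508773 [-79.3  45.9   6. ] 91.67314037516581
tyre circle [-1.31328515  2.94534062] 149.92795626749634 31
spoke (232, 214.5) [-99.  -7.  16.]
spoke (350, 177) [50. 44. 16.]
spoke (355, 232) [ 64. -30.  16.]
spoke (286, 150) [-31.  78.  16.]
jar [0.48077105 0.1895283  0.068     ]
```

The bar, nut and tyre circle agree to within about 3 mm. The valve is at about 150°, with spokes at 42, 114, 186, 258 and 330°. I'll push in the lower half with two strokes of about -75° each.

Run:
```python
from h import *
T=np.load("T.npy");T[:3,3]+=T[:3,:3]@[-.001,.0025,0];np.save("T.npy",T)
for a in((213,.15),(213,.085),(213,.007)):
    print(inc(*target(a[0],a[1],turn=196)).round(1))
```

```text
[ -9.3   1.6  13.2  -0.1  -0.1 -15.7]
[ -9.3   1.6  19.7  -0.1  -0.1 -15.7]
[ -9.3   1.6  27.5  -0.1  -0.1 -15.7]
```

Call:
move_arm --pt "-3 0.5 4 0 0 -5 1" --pt "-6 1 8 0 0 -10 1" --pt "-9.3 1.6 12 0 0 -15.7 1" --pt "-9.3 1.6 17 0 0 -15.7 1" --pt "-9.3 1.6 19.7 0 0 -15.7 1"

```text
t: 2.28
eef_pos: [0.5007, 0.0215, 0.2008]
ee_rot: [0.636, 0.693, 0.178, 0.29]
contact_force: [0.1, 0.9, 0.1]
finger_gap: -0.0004
grasp_force: 0.0
```

Call:
move_arm --pt "0 0 0 0 0 0 1" --pt "0 0 0 0 0 0 1"

```text
t: 2.52
eef_pos: [0.5003, 0.0216, 0.2038]
ee_rot: [0.635, 0.693, 0.179, 0.291]
contact_force: [-0.4, 0.6, -0.5]
finger_gap: 0.0002
grasp_force: 0.0
```

Run:
```python
from h import *
tip();print(inc(*target(213,.007,turn=196)).round(1))
im=robot.camera("wrist");cv2.imwrite("pics/w2.png",im[...,::-1])
```

```text
t 2.52 axle xyz mm [-48.5 -31.1  85.6] phi 212.7 r 57.6 x-turn 196.1 toolz [-0.001  0.003 -1.   ] q [-0.15 -0.39  2.41 -0.07  0.43 -0.18] F [-0.7  0.5 -0.1]
[-0.1 -0.   7.9 -0.  -0.2  0.1]
```

View pics/w2.png

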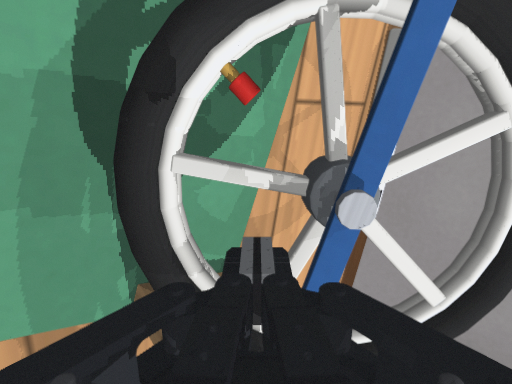

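The finger is in the green opening below the spoke at 186°, which runs from (175,165) to (310,185). The cap is clear at (243,88). Before inserting, I'll check how far back from the tip the wide knuckles start, because of the bar.

Run:
```python
from h import *
ci=robot.camera_info("wrist");C=np.array(ci["T_tool_cam"])
for x in(.011,.0,.02):
  for uv in((258,237),(238,237),(226,250),(222,285),(195,284),(165,300)):
    p=cv2.undistortPoints(np.array([[uv]],float),np.array(ci["K"]),np.array(ci["D"]))[0,0]
    d=C[:3,:3]@[p[0],-p[1],-1];q=C[:3,3]+d*(x-C[0,3])/d[0];print(x,uv,(q*1e3).round(1))
```

```text
0.011 (258, 237) [11.   0.2  6.7]
0.011 (238, 237) [11.  -9.1  6.7]
0.011 (226, 250) [ 11.  -13.4  -7. ]
0.011 (222, 285) [ 11.  -12.2 -34.1]
0.011 (195, 284) [ 11.  -21.6 -33.5]
0.011 (165, 300) [ 11.  -29.3 -42.9]
0.0 (258, 237) [ 0.   0.3 32. ]
0.0 (238, 237) [  0.  -10.7  31.9]
0.0 (226, 250) [  0.  -15.8  15.8]
0.0 (222, 285) [  0.  -14.4 -16.3]
0.0 (195, 284) [  0.  -25.5 -15.6]
0.0 (165, 300) [  0.  -34.6 -26.6]
0.02 (258, 237) [ 20.    0.1 -14. ]
0.02 (238, 237) [ 20.   -7.8 -14. ]
0.02 (226, 250) [ 20.  -11.4 -25.6]
0.02 (222, 285) [ 20.  -10.4 -48.7]
0.02 (195, 284) [ 20.  -18.4 -48.2]
0.02 (165, 300) [ 20.  -25.  -56.2]
```

The wide part starts more than 33 mm behind the TCP, so with the TCP at z = 13 mm it clears the bar. Inserting now.

Call:
move_arm --pt "-0.1 0 2.4 0 0 0 1" --pt "-0.1 0 4.8 0 0 0 1" --pt "-0.1 0 7.3 0 0 0 1" --pt "-0.1 0 7.3 0 0 0 1"

```text
t: 3.08
eef_pos: [0.5458, 0.0104, 0.1468]
ee_rot: [0.636, 0.692, 0.178, 0.291]
contact_force: [-0.9, -0.2, 0.3]
finger_gap: -0.0005
grasp_force: 0.0
```

Run:
```python
from h import *
tip()
for a in(208,200,192,184,176): print(inc(*target(a,.013,turn=a-17)).round(1).tolist())
```

```text
t 3.08 axle xyz mm [-49.2 -33.3  11.9] phi 214.0 r 59.4 x-turn 196.0 toolz [-0.003  0.001 -1.   ] q [-0.16 -0.16  2.35 -0.1   0.26 -0.16] F [-0.4 -0.4  0.7]
[0.6, -0.0, -0.1, -0.1, -0.1, 5.0]
[1.4, -0.1, -0.1, -0.1, -0.1, 13.0]
[2.2, -0.1, -0.1, -0.2, -0.1, 21.0]
[3.0, -0.0, -0.1, -0.2, -0.1, 29.0]
[3.8, 0.2, -0.1, -0.2, -0.0, 37.0]
```

Call:
move_arm --pt "0.6 0 -0.1 0 0 5 1" --pt "1.4 0 -0.1 0 0 13 1" --pt "2.2 0 -0.1 0 0 21 1" --pt "3.0 0 -0.1 0 0 29 1" --pt "3.8 0.2 -0.1 0 0 37 1"

```text
t: 3.7
eef_pos: [0.5463, 0.0468, 0.1447]
ee_rot: [0.824, 0.452, 0.262, 0.221]
contact_force: [0.7, -9.8, 0.6]
finger_gap: 0.0003
grasp_force: 3.6
```

Run:
```python
from h import *
tip()
for a in(168,160,152,144,136): print(inc(*target(a,.013,turn=a-17)).round(1).tolist())
```

```text
t 3.7 axle xyz mm [-55.6   2.5  14.5] phi 177.5 r 55.7 x-turn 158.7 toolz [ 0.001 -0.002 -1.   ] q [-0.06 -0.14  2.34 -0.34  0.27  0.81] F [ 2.4 -9.4 -1.2]
[0.9, -0.5, 0.2, 0.1, 0.1, 7.7]
[1.7, -0.5, 0.1, 0.1, 0.1, 15.7]
[2.5, -0.5, 0.1, 0.1, 0.1, 23.7]
[3.3, -0.3, 0.1, 0.1, 0.0, 31.7]
[4.0, -0.1, 0.1, 0.1, 0.0, 39.7]
```

Call:
move_arm --pt "0.9 -0.3 0.1 0 0 7.7 1" --pt "1.7 -0.4 0.1 0 0 15.7 1" --pt "2.5 -0.4 0.1 0 0 23.7 1" --pt "3.3 -0.3 0.1 0 0 31.7 1" --pt "4.0 -0.1 0.1 0 0 39.7 1"

```text
t: 4.32
eef_pos: [0.562, 0.0816, 0.1502]
ee_rot: [0.929, 0.145, 0.318, 0.119]
contact_force: [-2.4, -5.6, -2.4]
finger_gap: -0.0
grasp_force: 2.7
```

Run:
```python
from h import *
tip()
for a in(133,131,128): print(inc(*target(a,.013,turn=a-17)).round(1).tolist())
```

```text
t 4.33 axle xyz mm [-45.4  39.7  13.2] phi 138.9 r 60.3 x-turn 119.0 toolz [-0.006 -0.004 -1.   ] q [ 0.03 -0.09  2.28 -0.5   0.31  1.71] F [-2.5 -6.  -1. ]
[0.6, 0.0, 0.0, 0.1, 0.4, 3.0]
[0.8, 0.0, 0.0, 0.1, 0.4, 5.0]
[1.1, -0.1, 0.0, 0.1, 0.4, 8.0]
```

Call:
move_arm --pt "0.6 0 0 0 0.4 3 1" --pt "1.1 0 0 0 0.4 8 1" --pt "1.1 0 0 0 0.4 8 1" --pt "0.2 0 0 0 0.4 4 1" --pt "0.2 0 -4 0 0.4 4 1"

```text
t: 4.95
eef_pos: [0.5391, 0.0881, 0.1808]
ee_rot: [0.932, 0.117, 0.326, 0.106]
contact_force: [1.2, -0.4, -0.2]
finger_gap: -0.0
grasp_force: 0.0
```

Call:
move_arm --pt "0 0 -2 0 0 0 1" --pt "0 0 -6 0 0 0 1" --pt "0 0 -8 0 0 0 1" --pt "0 0 -8 0 0 0 1"

```text
t: 5.45
eef_pos: [0.4901, 0.0986, 0.247]
ee_rot: [0.93, 0.116, 0.331, 0.106]
contact_force: [0.7, 0.3, -0.3]
finger_gap: 0.0003
grasp_force: 0.0
```

Run:
```python
from h import *
tip()
im=robot.camera("wrist");cv2.imwrite("pics/w3.png",im[...,::-1])
im=robot.camera("side");cv2.imwrite("pics/s3.png",im[...,::-1])
h=cv2.cvtColor(im,cv2.COLOR_RGB2HSV);T=np.load("T.npy")
r=cv2.inRange(h,(0,150,90),(6,255,255))|cv2.inRange(h,(174,150,90),(180,255,255));r[:110]=0;r[240:]=0;r[:,:200]=0;r[:,330:]=0
ys,xs=np.nonzero(r);print(len(xs),xs.mean(),ys.mean());v=(np.linalg.inv(T)@np.r_[onplane("side",(xs.mean(),ys.mean()),T[:3,3]+T[:3,2]*.006,T[:3,2]),1])[:2]
print(v,np.degrees(np.arctan2(v[1],v[0])))
for a in((213,.1),): print(inc(*target(a[0],a[1],turn=196)).round(1))
```

```text
t 5.45 axle xyz mm [-39.8  42.4 134.7] phi 133.2 r 58.1 x-turn 115.3 toolz [ 0.012  0.006 -1.   ] q [ 0.08 -0.43  2.35 -0.33  0.55  1.62] F [ 0.3  0.4 -0.6]
15 256.4 145.86666666666667
[0.02346857 0.087553  ] 74.99461753328767
[ -3.8   6.4   3.2   0.3  -0.4 -80.7]
```

View pics/w3.png

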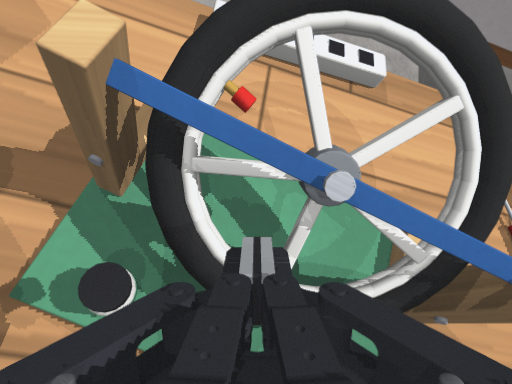

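The cap is at (241,98), just above the bar. The side view puts the valve at about 75°, so the first stroke turned the wheel -75° as planned. Next is the spoke at about 183°.

Call:
move_arm --pt "-1 1 0 0 0 -10 1" --pt "-2 2 0 0 0 -20 1" --pt "-3 4 0.5 0 0 -30 1" --pt "-3.5 5.5 1 0.2 -0.2 -40 1" --pt "-3.8 6.4 1 0.3 -0.4 -50 1"

```text
t: 6.18
eef_pos: [0.4761, 0.024, 0.2288]
ee_rot: [0.796, 0.501, 0.246, 0.233]
contact_force: [0.3, 0.5, 0.9]
finger_gap: -0.0004
grasp_force: 0.0
```

Call:
move_arm --pt "0 0 0.5 0 0 -10 1" --pt "0 0 1 0 0 -20 1" --pt "0 0 2 0 0 -31 1" --pt "0 0 2 0 0 -31 1"

```text
t: 6.68
eef_pos: [0.4885, 0.0223, 0.2131]
ee_rot: [0.636, 0.694, 0.176, 0.289]
contact_force: [0.1, -0.4, -0.3]
finger_gap: -0.0
grasp_force: 0.0
```

Run:
```python
from h import *
tip();print(inc(*target(211,.013,turn=194)).round(1))
```

```text
t 6.67 axle xyz mm [-51.4 -32.7 100.3] phi 212.5 r 61.0 x-turn 196.2 toolz [-0.008  0.001 -1.   ] q [-0.15 -0.44  2.42 -0.06  0.48 -0.19] F [-0.1 -0.3 -0.3]
[ 0.2  0.3  8.7 -0.4 -0.2  2.2]
```

Call:
move_arm --pt "0.1 0.3 3 -0.4 -0.2 2.2 1" --pt "0.1 0.3 6 -0.4 -0.2 2.2 1" --pt "0.1 0.3 8.7 -0.4 -0.2 2.2 1" --pt "0.1 0.3 8.7 -0.4 -0.2 2.2 1"

```text
t: 7.18
eef_pos: [0.5451, 0.0131, 0.1473]
ee_rot: [0.649, 0.68, 0.183, 0.288]
contact_force: [-0.5, -0.0, 1.1]
finger_gap: 0.0001
grasp_force: 0.0
```

Run:
```python
from h import *
tip()
for a in(206,198,190,182,174): print(inc(*target(a,.013,turn=a-17)).round(1).tolist())
```

```text
t 7.17 axle xyz mm [-49.9 -30.8  13. ] phi 211.7 r 58.6 x-turn 193.9 toolz [-0.002 -0.001 -1.   ] q [-0.15 -0.16  2.35 -0.12  0.26 -0.09] F [ 0.3 -0.1  1.1]
[0.6, -0.1, 0.0, -0.1, 0.0, 4.9]
[1.4, -0.2, 0.0, -0.1, 0.0, 12.9]
[2.2, -0.2, 0.0, -0.1, 0.0, 20.9]
[3.0, -0.1, 0.0, -0.1, 0.0, 28.9]
[3.8, 0.1, 0.0, -0.1, 0.0, 36.9]
```

Call:
move_arm --pt "0.6 0 0 0 0 5 1" --pt "1.4 -0.1 0 0 0 13 1" --pt "2.2 -0.1 0 0 0 21 1" --pt "3.0 -0.1 0 0 0 29 1" --pt "3.8 0.1 0 0 0 37 1"

```text
t: 7.8
eef_pos: [0.547, 0.0495, 0.1461]
ee_rot: [0.831, 0.436, 0.267, 0.217]
contact_force: [0.2, -8.6, 1.6]
finger_gap: -0.0001
grasp_force: 3.7
```

Run:
```python
from h import *
tip()
for a in(168,161,154,147,140): print(inc(*target(a,.013,turn=a-17)).round(1).tolist())
```

```text
t 7.8 axle xyz mm [-54.6   5.3  15.5] phi 174.5 r 54.9 x-turn 156.6 toolz [ 0.005 -0.003 -1.   ] q [-0.05 -0.14  2.33 -0.37  0.27  0.87] F [ 2.4 -8.4  0. ]
[0.5, -0.5, 0.2, 0.3, 0.0, 5.6]
[1.2, -0.6, 0.2, 0.3, 0.0, 12.6]
[1.9, -0.6, 0.2, 0.3, -0.0, 19.6]
[2.7, -0.5, 0.2, 0.3, -0.0, 26.6]
[3.3, -0.3, 0.2, 0.3, -0.0, 33.6]
```

Call:
move_arm --pt "0.5 -0.3 0.1 0 0 5.6 1" --pt "1.2 -0.4 0.2 0 0 12.6 1" --pt "1.9 -0.5 0.2 0 0 19.6 1" --pt "2.7 -0.4 0.2 0 0 26.6 1" --pt "3.3 -0.2 0.2 0 0 33.6 1"

```text
t: 8.43
eef_pos: [0.5599, 0.0785, 0.1488]
ee_rot: [0.923, 0.178, 0.315, 0.131]
contact_force: [-5.3, -3.9, -1.0]
finger_gap: 0.0005
grasp_force: 3.0
```

```bash
cat >> h.py <<'E'
def valve(name):
    im=robot.camera("side");cv2.imwrite(f"pics/{name}.png",im[...,::-1]);h=cv2.cvtColor(im,cv2.COLOR_RGB2HSV);T=np.load("T.npy")
    r=cv2.inRange(h,(0,150,90),(6,255,255))|cv2.inRange(h,(174,150,90),(180,255,255));r[:110]=0;r[240:]=0;r[:,:200]=0;r[:,330:]=0
    ys,xs=np.nonzero(r);print("cap",len(xs))
    if len(xs):
        v=(np.linalg.inv(T)@np.r_[onplane("side",(xs.mean(),ys.mean()),T[:3,3]+T[:3,2]*.006,T[:3,2]),1])[:2]
        print(xs.mean(),ys.mean(),v,np.degrees(np.arctan2(v[1],v[0])))
E
python3 - <<'E'
from h import *
tip();valve("s4")
for a in(136,132,128): print(inc(*target(a,.013,turn=a-17)).round(1).tolist())
E
```

```text
t 8.43 axle xyz mm [-47.5  36.2  13. ] phi 142.6 r 59.7 x-turn 123.1 toolz [-0.003 -0.005 -1.   ] q [ 0.02 -0.09  2.28 -0.5   0.3   1.64] F [-4.1 -4.8  2.1]
cap 15
281.26666666666665 141.66666666666666 [0.08491721 0.02618944] 17.14036130397319
[0.6, -0.0, 0.0, 0.1, 0.1, 4.0]
[1.0, -0.1, 0.0, 0.1, 0.1, 8.0]
[1.4, -0.2, 0.0, 0.2, 0.1, 12.0]
```

Call:
move_arm --pt "0.5 0 0 0 0 4 1" --pt "1.0 -0.1 0 0 0 8 1" --pt "1.3 -0.1 0 0 0 12 1" --pt "1.3 -0.1 0 0 0 12 1"

```text
t: 8.98
eef_pos: [0.5691, 0.0857, 0.1548]
ee_rot: [0.936, 0.084, 0.327, 0.097]
contact_force: [-6.8, 0.2, -1.7]
finger_gap: -0.0001
grasp_force: 3.0
```

Run:
```python
from h import *
tip();valve("s5")
for a in(126,124,122): print(inc(*target(a,.013,turn=a-17)).round(1).tolist())
```

```text
t 8.97 axle xyz mm [-37.8  45.1  12.7] phi 130.0 r 58.9 x-turn 111.5 toolz [-0.002 -0.002 -1.   ] q [ 0.04 -0.08  2.26 -0.5   0.32  1.85] F [-6.2 -1.1  3. ]
cap 14
285.7857142857143 144.57142857142858 [0.08781791 0.0065462 ] 4.2631078259624156
[0.4, -0.0, -0.0, 0.1, 0.2, 2.5]
[0.6, -0.1, -0.0, 0.1, 0.2, 4.5]
[0.8, -0.1, -0.0, 0.1, 0.2, 6.5]
```

Call:
move_arm --pt "0.2 0 0 0 0 2 1" --pt "0.4 0 0 0 0 4 1" --pt "0.4 0 0 0 0 4 1"

```text
t: 9.4
eef_pos: [0.5722, 0.0872, 0.157]
ee_rot: [0.939, 0.051, 0.33, 0.085]
contact_force: [-5.8, 2.1, -3.1]
finger_gap: 0.0003
grasp_force: 2.7
```

Run:
```python
from h import *
tip();valve("s6")
```

```text
t 9.4 axle xyz mm [-34.2  47.1  12.6] phi 126.0 r 58.3 x-turn 107.5 toolz [-0.002 -0.001 -1.   ] q [ 0.04 -0.07  2.25 -0.5   0.32  1.92] F [-6.7  0.9  1.6]
cap 15
286.93333333333334 145.6 [0.08792845 0.00091211] 0.5943247899265145
```

Valve at about 0.6°. I'll back off the spoke, withdraw along the axle, and check with the wrist camera.

Call:
move_arm --pt "-0.4 0 0 0 0 0 1" --pt "-0.7 0 0 0 0 0 1" --pt "-0.7 0 -4 0 0 0 1" --pt "-0.7 0 -9 0 0 0 1" --pt "-0.7 0 -14 0 0 0 1"

```text
t: 10.07
eef_pos: [0.4802, 0.1032, 0.2639]
ee_rot: [0.937, 0.051, 0.334, 0.085]
contact_force: [0.4, 0.6, 1.1]
finger_gap: 0.0002
grasp_force: 0.0
```

Call:
move_arm --pt "0 0 -3 0 0 0 1" --pt "0 0 -6 0 0 0 1" --pt "0 0 -6 0 0 0 1"

```text
t: 10.45
eef_pos: [0.4433, 0.1112, 0.3118]
ee_rot: [0.936, 0.051, 0.337, 0.085]
contact_force: [-0.5, -0.5, 0.4]
finger_gap: -0.0001
grasp_force: 0.0
```

Run:
```python
from h import *
tip();valve("s7")
im=robot.camera("wrist");cv2.imwrite("pics/w7.png",im[...,::-1]);h=cv2.cvtColor(im,cv2.COLOR_RGB2HSV);T=np.load("T.npy")
ax=lambda uv,z:((np.linalg.inv(T)@np.r_[onplane("wrist",uv,T[:3,3]+T[:3,2]*z,T[:3,2]),1])[:3]*1e3).round(1)
r=cv2.inRange(h,(0,150,90),(6,255,255))|cv2.inRange(h,(174,150,90),(180,255,255))
k,l,st,c=cv2.connectedComponentsWithStats(r)
for i in range(1,k):
    if st[i,4]>15: print(st[i,4],c[i].round(1),ax(c[i],.006))
```

```text
t 10.45 axle xyz mm [-35.2  45.6 215.5] phi 127.7 r 57.7 x-turn 107.4 toolz [ 0.012  0.003 -1.   ] q [ 0.13 -0.61  2.34 -0.31  0.75  1.75] F [-0.1 -0.6  0.6]
cap 16
287.0 145.5 [0.08827445 0.00097149] 0.6305322128186228
222 [343.   66.3] [86.5 -4.1  6. ]
119 [500.4 182. ] [  28.9 -208.3    6. ]
```

View pics/w7.png

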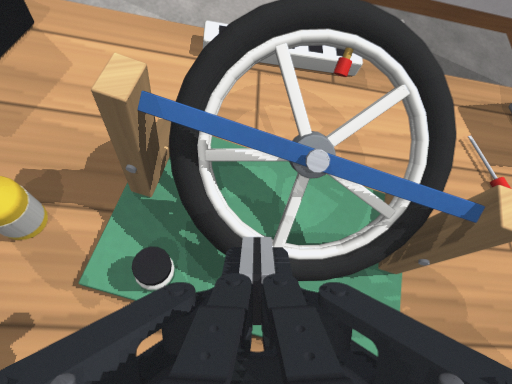

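The cap at (343,66) stands above the hub at (317,160), at right angles to the bar. The wrist view puts it at -2.7° and the side view at +0.6°, both well inside 8°. The gripper is clear, so I'm handing in.

```bash
python3 -c "
from plant import robot
print(robot.hand_in())"
```

```text
the job is handed in; nothing more can be done
None
```

I turned the wheel with two spoke pushes and handed the job in: the valve measured within 3° of the top in both camera views, the wheel stayed put after I let go, and the gripper was clear; no score came back.

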